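Clear the stack on the soldering bench

TASK

Take the stack apart from the top down, one piece at a time, putting each piece on its own place before you take the next: the flux tin in the middle of the round dish, the solder spool down over the spindle's post, the black enclosure in the short tray, and the parts case in the long tray. Set each one down flat without dropping it or tipping it over, and leave the magnifier stand where it is.

Things in the scene. Friction and masses are not known exactly. Their poses are not given: they have to be found in the camera images.
- tin: Flux tin, a closed round metal tin with a dark lid and a paper disc on top, 40 mm across and 24 mm high: the top of the stack, standing on the solder spool within about 3 mm of its centre. Origin at the centre of its underside, z up. About 60 g.
- spool: Spool of solder lying flat, second from the top: silvery wire between white flanges, 56 mm across (the sides nearly smooth), 34 mm high, with a 28 mm bore right through along z. It lies on the enclosure, up to 10 mm off its centre. Origin at the centre of its underside, z up. About 180 g.
- enclosure: Closed black plastic project enclosure, 88 mm (its x) by 58 mm (its y) by 30 mm high, with four lid screws; third from the top, lying on the parts case, turned up to 0.2 rad from it. Origin at the centre of its underside, z up. About 160 g.
- parts_case: Closed component case, grey with a clear lid, 134 mm (its x) by 66 mm (its y) by 36 mm high; the bottom of the stack, lying on the table. Lid and base are one rigid block. Origin at the centre of its underside, z up. About 260 g.
- long_tray: The larger of two low rectangular wooden trays with a cork-lined floor, fixed to the table: inside 150 mm (its x) by 82 mm (its y), walls 5 mm thick with their tops 11 mm above the table, inner floor 5 mm above the table. Place of the parts case, the case's x along the tray's x, either way round. Origin at the tray's centre at table height, z up.
- short_tray: The smaller rectangular cork-lined wooden tray, fixed: inside 104 mm (its x) by 74 mm (its y), walls 5 mm thick with their tops 11 mm above the table, inner floor 5 mm above the table. Place of the enclosure, its x along the tray's x, either way round. Origin at the tray's centre at table height, z up.
- spindle: Reel spindle, fixed: a dark round foot 72 mm across and 8 mm high with a bare upright steel post 10 mm thick at its centre, the post's rounded tip 55 mm above the table. Place of the solder spool. Origin at the centre of the foot at table height, z up.
- dish: Shallow round cork-lined wooden dish, fixed: 68 mm across outside, 62 mm inside, rim 8 mm above the table, inner floor 4 mm above the table. Place of the flux tin. Origin at its centre at table height, z up.
- magnifier: Bystander to be left alone: a helping-hands stand with a round lens, on the robot's right; iron base 85 by 60 mm, about 120 mm high, its cross arm and lens reaching about 80 mm from the centre. Loose. Origin at the centre of its underside.
Things that resemble listed ones, but are neither listed nor needed, are in the scene too. What is shaped like the spool but green or red is not meant.

How it is judged:
By the outcome, as a careful person would: the job done as asked, in the order asked, and still so for the second after the job is handed in, with the robot touching nothing.
It also fails if it takes over 115 s, if anything falls off the work surface, if the arm or the gripper's body presses on something with over 40 N, if the wrist force passes 120 N, or if a joint passes its speed limit or range.

ROBOT

A 7-joint arm with a two-finger parallel gripper is mounted at the origin on the work surface. World frame = base frame: x ahead of the robot, y to its left, z up, the work surface at z = 0. Lengths are in mm, angles in rad, forces in N, time in s.
With the tool pointing down it reaches from about 350 to 900 mm from the base axis. Payload 19.9 kg.
Tool frame: the origin (TCP) lies at the very end of the fingers, on their centre line; the grasp point (between the pads) lies env.grip_point_offset behind it (env.grip_point_offset is the distance from the TCP to the grasp point, in mm); z points along the fingers, y is the line along which they close (so a half turn about z gives the same grasp; the last joint's range is limited). The gripper opens to 94 mm and grips with 3 to 60 N. Pads are 16 mm wide; open, the fingers measure 119 mm over their backs; the gripper's body (75 mm by 177 mm) begins 78 mm behind the grasp point.
Start: joints at [1.248, 0.417, -0.01, 1.614, 0.005, 1.111, -0.053], TCP at [173.797, -600.328, 205.425] pointing down, gripper open.
Joint ranges: [-2.81, 2.81], [-0.39, 2.02], [-1.27, 1.25], [0.06, 2.57], [-1.19, 4.33], [0.19, 2], [-2.82, 2.82]. Speed limits (rad/s): [1.89, 1.89, 2.39, 2.39, 3.01, 3.01, 3.01].

INTERFACE

Orientations are given as a unit quaternion [x, y, z, w].
In Python, from plant import env gives the robot as it stands.
- The arm moves only by the shell command python3 -m crank 'ROWS'. ROWS is JSON, a list of rows, each an object of numbers: "wx", "wy", "wz": the turn, a rotation vector about the tool's x, y, z in degrees; "x", "y", "z": the shift along the tool's x, y, z in mm; "grip": the finger opening in mm, from 0 to 94. A call has 1 to 5 rows; each row shifts and turns the commanded pose from where the row before left it, along the tool's axes as they then stand; what a row does not reach is not made up. A row lasts 1/8 s, in which the tool goes at most 62.5 mm and 10.7 degrees, less where a joint would pass 70% of its speed; a pose out of reach is approached as far as the arm can. A call is refused whole if a number of a shift passes 62.5 or a number of a turn 10.7, either way. A call with a gripper value outside its range is refused whole. The fingers move at their own pace and stop on an object; the grip force is fixed at half the most. Time passes only in rows, so rows that do not move let the fingers close. It gives the time, the measured TCP pose, the force, the opening and the grip force at its end, in the units of the state.
- env.observe(): the state, without advancing time (a new reading comes with each control period).
- env.snapshot(name): name is "side" or "top" or "wrist"; returns (picture, depth): 480x640x3 uint8, blue, green, red; 480x640 float32, mm along the optical axis (not along the pixel's ray), 0 where there is no reading.
- env.camera_info(name): a dict with "intrinsics" (3x3 intrinsics, pixels), "camera_from_world" (4x4, takes a point from world to camera coordinates). Camera axes: x right, y down, z forward; pixel columns grow to the right and rows downward; lengths in mm; the calibration is good to about 2 mm. A picture is of the moment at which its call begins: read the wrist's pose just before it. camera_info takes no time and is no camera call; for the wrist camera it gives the pose at the moment of the call.
- env.finish_job(): hands the job in; it is judged then, once.
The state is a dict: "time_s": time; "joint_positions": joint angles; "qvel": joint speeds; "effort": joint torques, N m; "eef_pos": TCP position; "tcp_rot": TCP orientation; "ft_force": force on the tool from outside, world axes, zero at the start; "wrist_torque": the same for the moment, N m; "finger_gap": finger opening in mm; "grip_force": force on a finger pad.
Only numpy, scipy, OpenCV 4.12 (cv2) and the standard library are available. Lean on these libraries where they do the work, as an engineer would, in place of code of your own. Each camera call takes 0.05 s, during which the arm holds its last target. There are 200 camera calls.

## Working session

There is one attempt and no reset: what is moved stays moved. The work goes in short steps, Python scripts to look and compute and a shell command to move; the robot and the scene stay as the last step left them, time stands still between calls to the robot, and variables do not carry over. Pictures are saved under pics/ and viewed, at most 14 in all, crops included, and the job is handed in when it is done.

```bash
ls; mkdir -p pics
python3 - <<'E'
from plant import env
import cv2, numpy as np
s=env.observe(); print({k:np.round(v,3) for k,v in s.items()}, env.grip_point_offset)
for n in ("side","top"):
    p,d=env.snapshot(n); cv2.imwrite(f"pics/{n}0.png",p); np.save(f"pics/{n}0.npy",d)
    c=env.camera_info(n); print(n,np.round(c["intrinsics"],1).tolist(),np.round(c["camera_from_world"],3).tolist())
E
```

```text
pics
{'time_s': np.float64(0.0), 'joint_positions': array([ 1.247,  0.418, -0.01 ,  1.614,  0.005,  1.111, -0.053]), 'qvel': array([-0.   ,  0.003,  0.001,  0.   , -0.002,  0.001, -0.   ]), 'effort': array([ 0.0000e+00, -8.5126e+01,  6.3900e-01, -4.2599e+01, -4.9000e-02,
        1.9000e-02,  0.0000e+00]), 'eef_pos': array([ 173.697, -599.97 ,  204.801]), 'tcp_rot': array([ 0.99 ,  0.14 , -0.   , -0.001]), 'ft_force': array([-0.07 , -0.536, -0.274]), 'wrist_torque': array([-0.029,  0.036,  0.025]), 'grip_force': np.float64(0.0), 'finger_gap': np.float64(93.979)} 18.8
side [[483.3, 0.0, 317.1], [0.0, 483.3, 237.0], [0.0, 0.0, 1.0]] [[-0.955, -0.297, -0.023, 509.127], [-0.163, 0.586, -0.794, 154.333], [0.249, -0.754, -0.608, 898.243], [0.0, 0.0, 0.0, 1.0]]
top [[554.9, 0.0, 319.8], [0.0, 554.9, 244.2], [0.0, 0.0, 1.0]] [[-0.01, -1.0, -0.006, 13.767], [-0.998, 0.011, -0.065, 517.683], [0.065, 0.005, -0.998, 1183.934], [0.0, 0.0, 0.0, 1.0]]
```

View pics/top0.png

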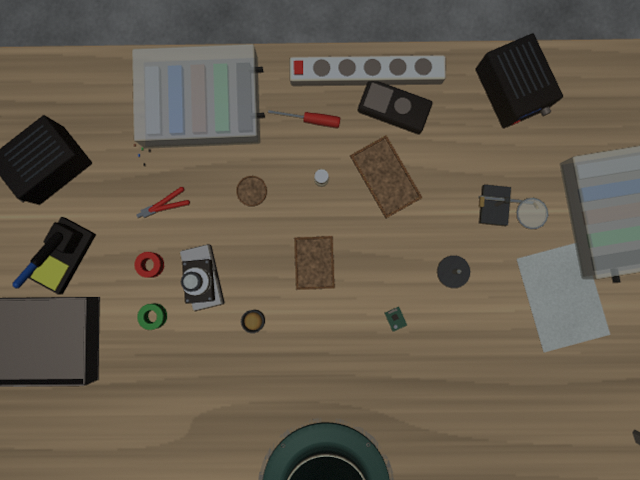

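View pics/side0.png

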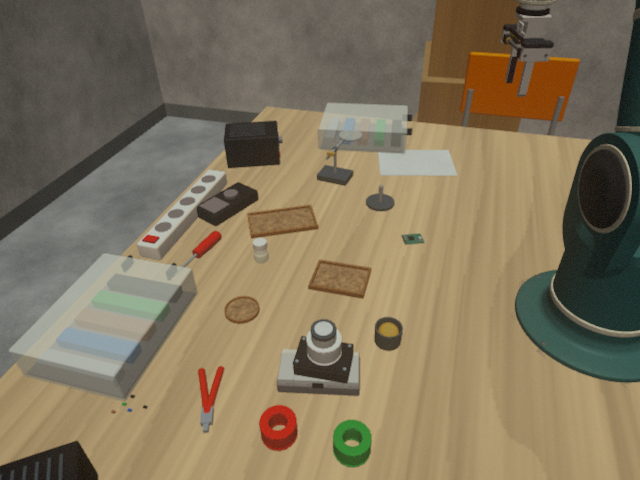

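The top view shows the stack at about (200,278), dish (252,191), long tray (386,177), short tray (315,263), spindle (454,271), and magnifier (500,205). The side view shows the stack at (320,355) with tin, spool, enclosure and case, and confirms the spindle post at (380,195).

```bash
cat > h.py <<'E'
from plant import env
import cv2, numpy as np
from scipy.spatial.transform import Rotation as R
def cloud(n,d,ci=None):
    c=ci or env.camera_info(n); K=c["intrinsics"]; T=np.linalg.inv(c["camera_from_world"])
    v,u=np.mgrid[:480,:640]
    P=np.stack([(u-K[0,2])/K[0,0]*d,(v-K[1,2])/K[1,1]*d,d],-1)
    W=P@T[:3,:3].T+T[:3,3]; W[d<=0]=np.nan
    return W
def rect(P):
    (c,s,a)=cv2.minAreaRect(P[:,:2].astype(np.float32)); return np.round(c,1),np.round(s,1),round(a,1)
E
python3 - <<'E'
from h import *
for n in ("top","side"):
    d=np.load(f"pics/{n}0.npy"); W=cloud(n,d); p=cv2.imread(f"pics/{n}0.png")
    x0,x1,y0,y1=(170,235,235,320) if n=="top" else (270,370,310,400)
    S=W[y0:y1,x0:x1].reshape(-1,3); S=S[np.isfinite(S[:,0])]
    print(n,"hist",np.histogram(S[:,2],bins=np.arange(-10,140,5)))
    for lo,hi in ((30,44),(58,76),(92,108),(115,135)):
        Q=S[(S[:,2]>lo)&(S[:,2]<hi)]
        if len(Q)>5: print(lo,len(Q),np.median(Q[:,2]).round(1),Q[:,:2].mean(0).round(1),rect(Q))
d=np.load("pics/top0.npy"); W=cloud("top",d)
for nm,(u,v) in dict(dish=(252,191),long=(386,177),short=(315,263),spindle=(448,271),post=(459,271),table=(350,320)).items():
    print(nm,W[v,u].round(1))
p=cv2.imread("pics/top0.png")
a=cv2.resize(p[225:325,150:250],(600,600),interpolation=cv2.INTER_CUBIC); cv2.imwrite("pics/c1.png",a)
a=cv2.resize(p[130:300,230:480],(800,544),interpolation=cv2.INTER_CUBIC); cv2.imwrite("pics/c2.png",a)
E
```

```text
top hist (array([  74, 1870, 1351,   65,   30,   58,   72,   52,  368,  256,   14,
         19,   24,   28,  234,  312,   21,    9,   16,   11,   17,  149,
         93,   13,    6,   19,  243,   69,    0]), array([-10,  -5,   0,   5,  10,  15,  20,  25,  30,  35,  40,  45,  50,
        55,  60,  65,  70,  75,  80,  85,  90,  95, 100, 105, 110, 115,
       120, 125, 130, 135]))
30 634 34.5 [458.8 261.3] (array([449.2, 263.6]), array([129.8,  64.5]), 13.0)
58 582 65.4 [440.9 260.6] (array([440.9, 263.8]), array([87.7, 59.2]), 5.1)
92 261 99.5 [441.2 251.8] (array([440.4, 258.7]), array([54.6, 51.8]), 2.9)
115 331 123.4 [440.3 263. ] (array([440.2, 264. ]), array([39.6, 37.3]), 89.2)
side hist (array([   0, 1693, 2700,  154,  155,  189,  238,  153,  486,  485,  111,
        120,  107,  136,  225,  714,   64,   69,   68,   76,   76,  166,
        170,   59,   52,   52,  357,   82,    0]), array([-10,  -5,   0,   5,  10,  15,  20,  25,  30,  35,  40,  45,  50,
        55,  60,  65,  70,  75,  80,  85,  90,  95, 100, 105, 110, 115,
       120, 125, 130, 135]))
30 1056 35.1 [454.4 277.2] (array([447.4, 266. ]), array([129.2,  66.9]), 12.8)
58 1051 66.1 [435.5 273.5] (array([439.8, 262.3]), array([88.6, 60.6]), 4.6)
92 425 100.0 [434.3 273.6] (array([436.8, 266.3]), array([53.3, 43.6]), 17.8)
115 491 124.0 [437.7 265.6] (array([438.4, 263. ]), array([38.1, 40.1]), 16.6)
dish [638.1 157.    1. ]
long [ 665.6 -139.     2.7]
short [477.5  19.4   6.6]
spindle [ 457.1 -268.7   10. ]
post [ 456.2 -281.3   55.6]
table [352.7 -55.7  -4.6]
```

View pics/c2.png

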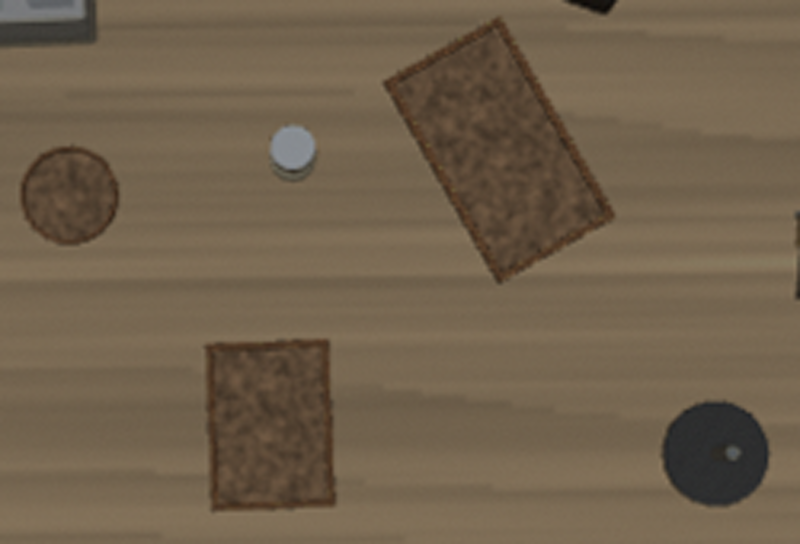

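Crop of the top view (x3.2 from (230,130)): the long tray's outer corners are at (385,84), (497,20), (613,215), (500,282), and the short tray's at (207,346), (329,340), (335,505), (212,509). The dish centre is at (70,195), the spindle foot centre at (716,454) and the post tip at (733,453).

Run:
```python
from h import *
p=cv2.imread("pics/side0.png")
cv2.imwrite("pics/c3.png",cv2.resize(p[170:330,210:410],(800,640),interpolation=cv2.INTER_CUBIC)[:600])
```

```text
(no output)
```

View pics/c3.png

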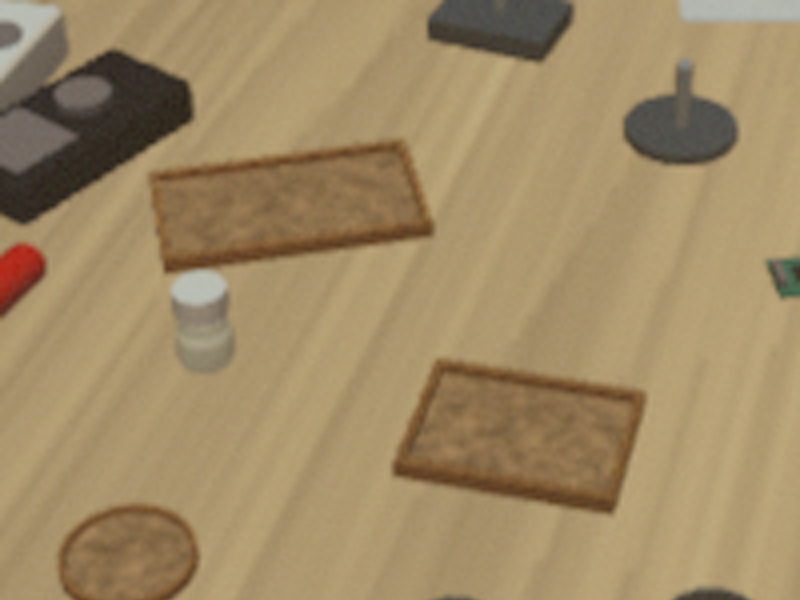

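View pics/c1.png

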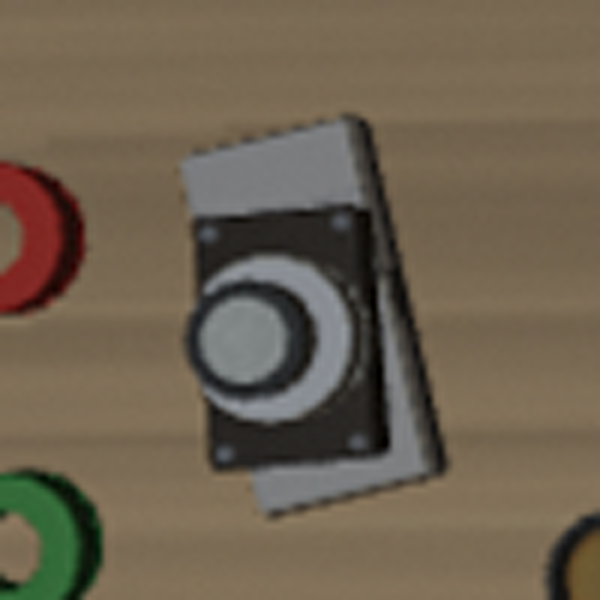

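The side crop (x4 from (210,170)) shows the long tray rim corners at (152,174), (402,142), (432,228), (168,262) and the short tray's at (438,361), (644,393), (615,502), (397,466). The post tip is at (685,64) and the foot at (681,127). The stack crop (x6 from (150,225)) shows the tin top centre at (243,337), spool top at about (278,338), enclosure corners at (193,218), (357,206), (385,450), (213,470), and case corners at (181,160), (352,115), (442,470), (268,517).

```bash
cat >> h.py <<'E'
def ray(n,uv,z,ci=None):
    c=ci or env.camera_info(n); K=c["intrinsics"]; T=np.linalg.inv(c["camera_from_world"])
    uv=np.atleast_2d(np.array(uv,float)); q=np.c_[(uv-K[:2,2])/[K[0,0],K[1,1]],np.ones(len(uv))]@T[:3,:3].T
    return T[:3,3]+q*((z-T[2,3])/q[:,2])[:,None]
def tri(n1,a,n2,b):
    Ps=[env.camera_info(n)["intrinsics"]@env.camera_info(n)["camera_from_world"][:3] for n in (n1,n2)]
    X=cv2.triangulatePoints(*Ps,np.array(a,float).T,np.array(b,float).T); return (X[:3]/X[3]).T
def unc(c,s,off): return (np.array(c,float)+.5)/s-.5+np.array(off)
def quad(P):
    c=P.mean(0); e=P[[1,2,3,0]]-P; L=np.linalg.norm(e[:,:2],axis=1)
    i=np.argmax(L[:2]); a=e[i]-e[(i+2)%4]; return c.round(1),L.round(1),round(np.degrees(np.arctan2(a[1],a[0])),1)
E
python3 - <<'E'
from h import *
LT=unc([(385,84),(497,20),(613,215),(500,282)],3.2,(230,130)); LS=unc([(168,262),(152,174),(402,142),(432,228)],4,(210,170))
ST=unc([(207,346),(329,340),(335,505),(212,509)],3.2,(230,130)); SS=unc([(397,466),(438,361),(644,393),(615,502)],4,(210,170))
for nm,t,s in (("long",LT,LS),("short",ST,SS)):
    print(nm,"ray",quad(ray("top",t,11)),"side",quad(ray("side",s,11)),"tri",quad(tri("top",t,"side",s)))
t=unc([(733,453),(716,454)],3.2,(230,130)); s=unc([(685,64),(681,127)],4,(210,170))
print("spindle",tri("top",t,"side",s).round(1), ray("top",t[1:],8).round(1),ray("top",t[:1],55).round(1),ray("side",s[1:],8).round(1))
print("dish",ray("top",unc([(70,195)],3.2,(230,130)),8).round(1),ray("side",unc([(128,555)],4,(210,170)),8).round(1))
f=lambda c:unc(c,6,(150,225))
print("tin",ray("top",f([(243,337)]),124).round(1),"spool",ray("top",f([(278,338)]),100).round(1))
print("enc",quad(ray("top",f([(193,218),(357,206),(385,450),(213,470)]),66)))
print("case",quad(ray("top",f([(181,160),(352,115),(442,470),(268,517)]),36)))
s=env.observe();print(R.from_quat(s["tcp_rot"]).as_matrix().round(3).tolist())
c=env.camera_info("wrist"); print(np.linalg.inv(c["camera_from_world"]).round(2).tolist(), c["intrinsics"].round(1).tolist())
E
```

```text
long ray (array([ 665.2, -136.9,   11. ]), array([ 89. , 156.1,  90. , 157.3]), np.float64(-150.8)) side (array([ 663.3, -134.7,   11. ]), array([ 91.7, 155.7,  93.2, 154.5]), np.float64(-151.9)) tri (array([ 665. , -137.3,    9. ]), array([ 88.8, 156.1,  89.6, 156.6]), np.float64(-150.6))
short ray (array([478.7,  20.9,  11. ]), array([ 83.1, 111.9,  83.2, 110.6]), np.float64(-178.6)) side (array([475.9,  23.5,  11. ]), array([ 83.9, 111.6,  83.4, 111. ]), np.float64(-177.6)) tri (array([478. ,  20.8,   8.2]), array([ 83.3, 112.3,  83.2, 111.4]), np.float64(-178.6))
spindle [[ 455.5 -281.5   52.5]
 [ 455.4 -281.2    6.4]] [[ 455.8 -280.8    8. ]] [[ 455.8 -280.9   55. ]] [[ 454.5 -278.9    8. ]]
dish [[637.9 157.1   8. ]] [[636.  159.5   8. ]]
tin [[441.6 263.5 124. ]] spool [[441.2 257.5 100. ]]
enc (array([442. , 262.2,  66. ]), array([56.8, 84.6, 59.5, 87.1]), np.float64(-174.2))
case (array([449.3, 260.6,  36. ]), array([ 62.7, 129.9,  63.4, 130.2]), np.float64(-165.8))
[[0.961, 0.278, -0.0], [0.278, -0.961, 0.001], [-0.0, -0.001, -1.0]]
[[0.28, -0.93, -0.24, 245.29], [-0.96, -0.27, -0.07, -580.58], [-0.0, 0.25, -0.97, 383.44], [0.0, 0.0, 0.0, 1.0]] [[335.0, 0.0, 314.5], [0.0, 335.0, 233.1], [0.0, 0.0, 1.0]]
```

```bash
python3 -m crank '[{"wz":10.7,"z":-25},{"wz":5.4,"z":-20},{"x":53,"y":-32},{"x":53,"y":-32},{"x":53,"y":-32}]' && python3 -m crank '[{"x":53,"y":-32},{"x":53,"y":-32},{"y":-62},{"y":-62},{"y":-62}]' && python3 -m crank '[{"y":-62},{"y":-62},{"y":-62},{"y":-62},{"y":-62}]' && python3 -m crank '[{"y":-62},{"y":-62},{"y":-62},{"y":-23},{}]'
```

```text
invalid input at $[0]: expected keys wx, wy, wz, x, y, z, grip
```

```bash
python3 -m crank '[{"wx":0,"wy":0,"wz":10.7,"x":0,"y":0,"z":-25,"grip":94},{"wx":0,"wy":0,"wz":5.4,"x":0,"y":0,"z":-20,"grip":94},{"wx":0,"wy":0,"wz":0,"x":53,"y":-32,"z":0,"grip":94},{"wx":0,"wy":0,"wz":0,"x":53,"y":-32,"z":0,"grip":94},{"wx":0,"wy":0,"wz":0,"x":53,"y":-32,"z":0,"grip":94}]'
```

```text
time_s: 0.72
eef_pos: [334.1, -502.9, 250.3]
tcp_rot: [1.0, 0.0, -0.0, -0.0]
ft_force: [-0.2, -0.5, -0.1]
finger_gap: 94.3
grip_force: 0.0
```

```bash
python3 -m crank '[{"wx":0,"wy":0,"wz":0,"x":50,"y":-35,"z":0,"grip":94},{"wx":0,"wy":0,"wz":0,"x":50,"y":-35,"z":0,"grip":94},{"wx":0,"wy":0,"wz":0,"x":6,"y":-60,"z":0,"grip":94},{"wx":0,"wy":0,"wz":0,"x":0,"y":-60,"z":0,"grip":94},{"wx":0,"wy":0,"wz":0,"x":0,"y":-60,"z":0,"grip":94}]' && python3 -m crank '[{"wx":0,"wy":0,"wz":0,"x":0,"y":-60,"z":0,"grip":94},{"wx":0,"wy":0,"wz":0,"x":0,"y":-60,"z":0,"grip":94},{"wx":0,"wy":0,"wz":0,"x":0,"y":-60,"z":0,"grip":94},{"wx":0,"wy":0,"wz":0,"x":0,"y":-60,"z":0,"grip":94},{"wx":0,"wy":0,"wz":0,"x":0,"y":-60,"z":0,"grip":94}]' && python3 -m crank '[{"wx":0,"wy":0,"wz":0,"x":0,"y":-60,"z":0,"grip":94},{"wx":0,"wy":0,"wz":0,"x":0,"y":-60,"z":0,"grip":94},{"wx":0,"wy":0,"wz":0,"x":0,"y":-60,"z":0,"grip":94},{"wx":0,"wy":0,"wz":0,"x":0,"y":-36,"z":0,"grip":94},{"wx":0,"wy":0,"wz":0,"x":0,"y":0,"z":0,"grip":94}]'
python3 - <<'E'
from h import *
s=env.observe(); ci=env.camera_info("wrist"); p,d=env.snapshot("wrist"); print(s["eef_pos"].round(1),s["qvel"].round(3))
cv2.imwrite("pics/w1.png",p)
W=cloud("wrist",d,ci).reshape(-1,3); W=W[(np.abs(W[:,0]-445)<90)&(np.abs(W[:,1]-262)<70)]
for lo,hi in ((30,44),(58,76),(92,108),(115,135)):
    Q=W[(W[:,2]>lo)&(W[:,2]<hi)]; print(lo,len(Q),np.median(Q[:,2]).round(1),rect(Q))
np.save("pics/w1ci.npy",ci,allow_pickle=True)
E
```

```text
time_s: 1.35
eef_pos: [438.3, -252.0, 250.1]
tcp_rot: [1.0, 0.001, -0.0, -0.0]
ft_force: [1.5, 0.5, 0.6]
finger_gap: 94.0
grip_force: 0.0
time_s: 1.98
eef_pos: [437.8, 47.7, 250.5]
tcp_rot: [1.0, 0.0, 0.0, 0.0]
ft_force: [0.4, -0.2, -0.6]
finger_gap: 93.8
grip_force: 0.0
time_s: 2.6
eef_pos: [437.2, 264.3, 250.1]
tcp_rot: [1.0, 0.002, -0.001, -0.0]
ft_force: [-0.5, -0.9, 0.6]
finger_gap: 94.1
grip_force: 0.0
[437.2 264.3 250.1] [ 0.045 -0.026  0.043  0.03  -0.007  0.001  0.047]
30 1698 34.4 (array([449. , 262.4]), array([130.4,  65.2]), 13.2)
58 1760 65.4 (array([441.2, 261.8]), array([88.1, 58.1]), 4.7)
92 900 99.4 (array([442. , 258.6]), array([55.2, 53.4]), 75.5)
115 1396 123.5 (array([440.9, 261.4]), array([38.9, 39.1]), 12.1)
```

View pics/w1.png

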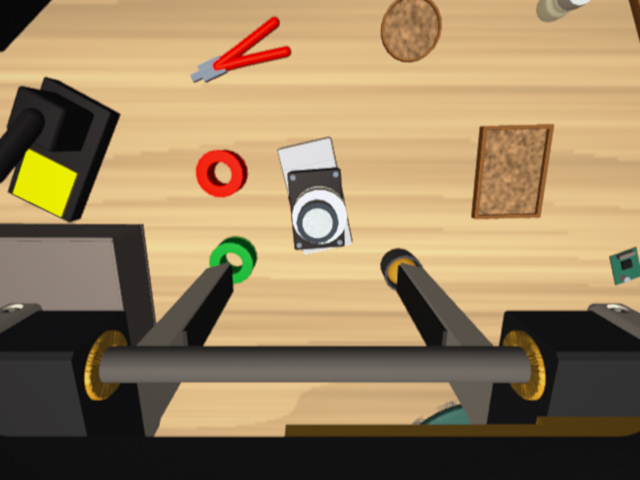

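The wrist view shows the tin at (319,222) concentric-ish with the spool, between the fingertips at (230,265) and (395,265). The dish is at (411,29), the short tray at (512,171), and no bystander is under the fingers. Wrist depth agrees with the top view.

```bash
python3 -m crank '[{"wx":0,"wy":0,"wz":0,"x":3,"y":2,"z":60,"grip":80},{"wx":0,"wy":0,"wz":0,"x":0,"y":0,"z":50,"grip":80},{"wx":0,"wy":0,"wz":0,"x":0,"y":0,"z":25,"grip":80},{"wx":0,"wy":0,"wz":0,"x":0,"y":0,"z":9,"grip":80},{"wx":0,"wy":0,"wz":0,"x":0,"y":0,"z":0,"grip":80}]' && python3 -m crank '[{"wx":0,"wy":0,"wz":0,"x":0,"y":0,"z":0,"grip":50},{"wx":0,"wy":0,"wz":0,"x":0,"y":0,"z":0,"grip":42},{"wx":0,"wy":0,"wz":0,"x":0,"y":0,"z":0,"grip":30},{"wx":0,"wy":0,"wz":0,"x":0,"y":0,"z":0,"grip":30},{"wx":0,"wy":0,"wz":0,"x":0,"y":0,"z":0,"grip":30}]'
```

```text
time_s: 3.28
eef_pos: [441.4, 259.3, 106.8]
tcp_rot: [1.0, -0.0, -0.0, 0.0]
ft_force: [0.9, -0.5, 0.6]
finger_gap: 79.9
grip_force: 0.0
time_s: 3.9
eef_pos: [441.2, 260.0, 106.6]
tcp_rot: [1.0, 0.0, 0.0, -0.0]
ft_force: [-0.1, -0.3, 3.3]
finger_gap: 39.2
grip_force: 30.0
```

```bash
python3 -m crank '[{"wx":0,"wy":0,"wz":0,"x":0,"y":0,"z":-15,"grip":30},{"wx":0,"wy":0,"wz":0,"x":0,"y":0,"z":-40,"grip":30},{"wx":0,"wy":0,"wz":0,"x":30,"y":15,"z":-25,"grip":30},{"wx":0,"wy":0,"wz":0,"x":50,"y":26,"z":0,"grip":30},{"wx":0,"wy":0,"wz":0,"x":50,"y":26,"z":0,"grip":30}]'
python3 - <<'E'
from h import *
ci=np.load("pics/w1ci.npy",allow_pickle=True).item()
print(ray("wrist",[(411,29.5)],8,ci).round(1), quad(ray("wrist",[(480,125),(553,124.5),(541,218),(472,216.5)],11,ci)))
p,d=env.snapshot("wrist"); cv2.imwrite("pics/w2.png",p)
E
```

```text
time_s: 4.53
eef_pos: [572.8, 192.2, 188.1]
tcp_rot: [1.0, 0.001, 0.001, -0.0]
ft_force: [0.5, 0.7, -0.8]
finger_gap: 39.1
grip_force: 30.0
[[636.7 157.1   8. ]] (array([479.6,  22.3,  11. ]), array([ 86.4, 113.5,  88. , 110.9]), np.float64(-177.4))
```

View pics/w2.png

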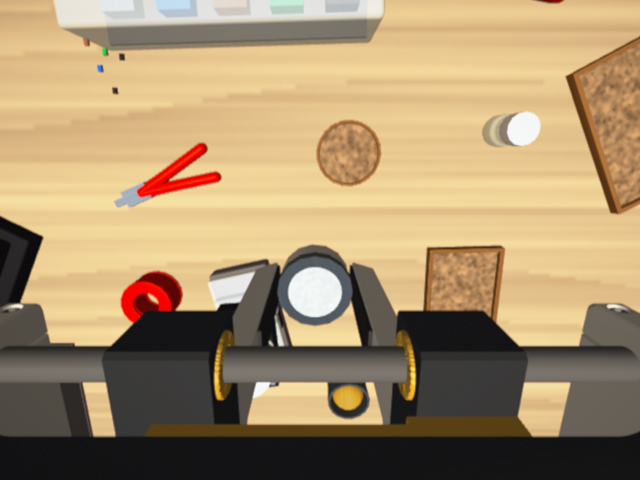

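The picture shows the tin held level between the fingers at (315,287), with the dish clear ahead at (349,153). All views agree on a dish position of about (637,157.5).

```bash
python3 -m crank '[{"wx":0,"wy":0,"wz":0,"x":40,"y":20,"z":0,"grip":30},{"wx":0,"wy":0,"wz":0,"x":25,"y":14,"z":20,"grip":30},{"wx":0,"wy":0,"wz":0,"x":0,"y":0,"z":60,"grip":30},{"wx":0,"wy":0,"wz":0,"x":0,"y":0,"z":50,"grip":30},{"wx":0,"wy":0,"wz":0,"x":0,"y":0,"z":0,"grip":30}]' && python3 -m crank '[{"wx":0,"wy":0,"wz":0,"x":0,"y":0,"z":0,"grip":30}]'
```

```text
time_s: 5.2
eef_pos: [634.2, 158.5, 54.2]
tcp_rot: [1.0, 0.0, -0.003, 0.0]
ft_force: [-0.1, -0.2, 0.7]
finger_gap: 39.5
grip_force: 30.0
time_s: 5.32
eef_pos: [637.3, 159.7, 59.0]
tcp_rot: [1.0, 0.0, 0.001, -0.0]
ft_force: [0.4, 0.3, -0.1]
finger_gap: 39.1
grip_force: 30.0
```

```bash
python3 -m crank '[{"wx":0,"wy":0,"wz":0,"x":0,"y":2,"z":25,"grip":30},{"wx":0,"wy":0,"wz":0,"x":0,"y":0,"z":12,"grip":30},{"wx":0,"wy":0,"wz":0,"x":0,"y":0,"z":4,"grip":30},{"wx":0,"wy":0,"wz":0,"x":0,"y":0,"z":0,"grip":30},{"wx":0,"wy":0,"wz":0,"x":0,"y":0,"z":0,"grip":30}]'
```

```text
time_s: 5.95
eef_pos: [636.6, 157.3, 16.3]
tcp_rot: [1.0, 0.0, 0.0, -0.0]
ft_force: [0.4, -0.2, -1.0]
finger_gap: 39.4
grip_force: 30.0
```

```bash
python3 -m crank '[{"wx":0,"wy":0,"wz":0,"x":0,"y":0,"z":2,"grip":30},{"wx":0,"wy":0,"wz":0,"x":0,"y":0,"z":2,"grip":30},{"wx":0,"wy":0,"wz":0,"x":0,"y":0,"z":0,"grip":30}]' && python3 -m crank '[{"wx":0,"wy":0,"wz":0,"x":0,"y":0,"z":1,"grip":30},{"wx":0,"wy":0,"wz":0,"x":0,"y":0,"z":0,"grip":30}]'
```

```text
time_s: 6.32
eef_pos: [636.0, 157.0, 11.2]
tcp_rot: [1.0, 0.0, -0.0, 0.0]
ft_force: [-0.2, 0.2, -0.7]
finger_gap: 39.0
grip_force: 30.0
time_s: 6.58
eef_pos: [636.2, 157.1, 10.7]
tcp_rot: [1.0, 0.0, 0.0, -0.0]
ft_force: [-1.3, -0.1, 2.4]
finger_gap: 39.2
grip_force: 30.0
```

```bash
python3 -m crank '[{"wx":0,"wy":0,"wz":0,"x":0,"y":0,"z":0.5,"grip":30},{"wx":0,"wy":0,"wz":0,"x":0,"y":0,"z":0,"grip":30}]'
```

```text
time_s: 6.82
eef_pos: [636.3, 157.1, 10.6]
tcp_rot: [1.0, 0.0, 0.0, 0.0]
ft_force: [-5.1, -2.3, 11.0]
finger_gap: 39.1
grip_force: 30.0
```

Contact is confirmed (11 N), so I release slowly and rise.

```bash
python3 -m crank '[{"wx":0,"wy":0,"wz":0,"x":0,"y":0,"z":-0.5,"grip":40},{"wx":0,"wy":0,"wz":0,"x":0,"y":0,"z":0,"grip":46},{"wx":0,"wy":0,"wz":0,"x":0,"y":0,"z":0,"grip":56},{"wx":0,"wy":0,"wz":0,"x":0,"y":0,"z":-5,"grip":70},{"wx":0,"wy":0,"wz":0,"x":0,"y":0,"z":-40,"grip":80}]' && python3 -m crank '[{"wx":0,"wy":0,"wz":0,"x":0,"y":0,"z":-60,"grip":80},{"wx":0,"wy":0,"wz":0,"x":0,"y":0,"z":-60,"grip":80},{"wx":0,"wy":0,"wz":0,"x":-45,"y":-24,"z":-20,"grip":80},{"wx":0,"wy":0,"wz":0,"x":-50,"y":-26,"z":0,"grip":80},{"wx":0,"wy":0,"wz":0,"x":-50,"y":-26,"z":0,"grip":80}]' && python3 -m crank '[{"wx":0,"wy":0,"wz":0,"x":-50,"y":-26,"z":0,"grip":80},{"wx":0,"wy":0,"wz":0,"x":0,"y":0,"z":0,"grip":80},{"wx":0,"wy":0,"wz":0,"x":0,"y":0,"z":0,"grip":80},{"wx":0,"wy":0,"wz":0,"x":0,"y":0,"z":0,"grip":80}]'
python3 - <<'E'
from h import *
s=env.observe(); ci=env.camera_info("wrist"); p,d=env.snapshot("wrist"); print(s["eef_pos"].round(1),s["qvel"].round(3))
cv2.imwrite("pics/w3.png",p); np.save("pics/w3ci.npy",ci,allow_pickle=True); np.save("pics/w3d.npy",d)
W=cloud("wrist",d,ci).reshape(-1,3); A=W[(np.abs(W[:,0]-445)<90)&(np.abs(W[:,1]-262)<70)]
for lo,hi in ((30,44),(58,76),(92,108)):
    Q=A[(A[:,2]>lo)&(A[:,2]<hi)]; print(lo,len(Q),np.median(Q[:,2]).round(1),rect(Q))
A=W[(np.abs(W[:,0]-637)<35)&(np.abs(W[:,1]-158)<35)&(W[:,2]>21)]; print("tin",len(A),rect(A) if len(A) else 0)
p,d=env.snapshot("top"); cv2.imwrite("pics/top1.png",p)
W=cloud("top",d).reshape(-1,3); A=W[(np.abs(W[:,0]-637)<35)&(np.abs(W[:,1]-158)<35)&(W[:,2]>20)]; print("tin",len(A),np.median(A[:,2]),rect(A) if len(A) else 0)
E
```

```text
time_s: 7.45
eef_pos: [634.7, 156.6, 54.0]
tcp_rot: [1.0, 0.0, -0.002, 0.0]
ft_force: [0.2, -0.5, 0.9]
finger_gap: 72.6
grip_force: 0.0
time_s: 8.07
eef_pos: [489.6, 233.6, 196.0]
tcp_rot: [1.0, 0.0, 0.0, -0.0]
ft_force: [-0.6, 1.6, 0.2]
finger_gap: 79.9
grip_force: 0.0
time_s: 8.57
eef_pos: [441.9, 258.3, 195.4]
tcp_rot: [1.0, -0.0, -0.0, -0.0]
ft_force: [-0.1, -0.2, -0.0]
finger_gap: 80.2
grip_force: 0.0
[441.9 258.3 195.4] [ 0.003  0.003 -0.001  0.002 -0.001 -0.    -0.004]
30 2169 34.4 (array([449.4, 262.1]), array([130. ,  65.3]), 13.4)
58 2760 65.5 (array([441.4, 261.5]), array([88.2, 58.5]), 4.5)
92 2477 99.3 (array([441.1, 259. ]), array([54.6, 55.1]), 4.5)
tin 1345 (array([629.3, 156.9]), array([40.1, 28.2]), 88.8)
tin 268 27.348653409210556 (array([635.1, 158.5]), array([38.3, 38.1]), 87.4)
```

View pics/w3.png

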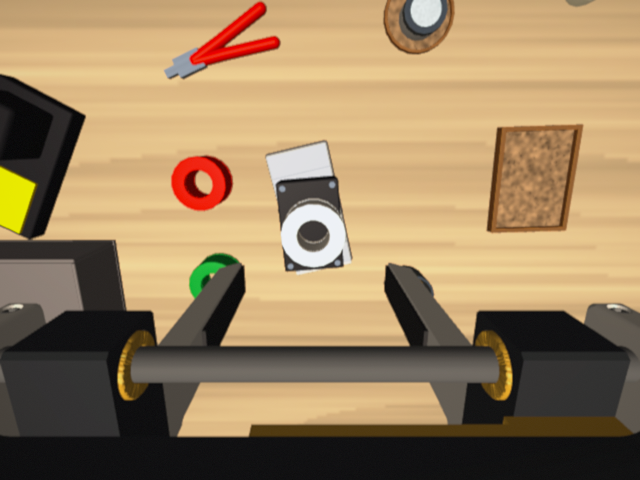

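The tin stands in the dish at (425,12), with depth giving about (635.5,158). The bare spool is centred between the fingers at (313,235), position (441,259).

```bash
python3 -m crank '[{"wx":0,"wy":0,"wz":0,"x":-1,"y":-1,"z":60,"grip":80},{"wx":0,"wy":0,"wz":0,"x":0,"y":0,"z":40,"grip":80},{"wx":0,"wy":0,"wz":0,"x":0,"y":0,"z":18,"grip":80},{"wx":0,"wy":0,"wz":0,"x":0,"y":0,"z":6,"grip":75},{"wx":0,"wy":0,"wz":0,"x":0,"y":0,"z":0,"grip":70}]' && python3 -m crank '[{"wx":0,"wy":0,"wz":0,"x":0,"y":0,"z":0,"grip":60},{"wx":0,"wy":0,"wz":0,"x":0,"y":0,"z":0,"grip":56},{"wx":0,"wy":0,"wz":0,"x":0,"y":0,"z":0,"grip":45},{"wx":0,"wy":0,"wz":0,"x":0,"y":0,"z":0,"grip":45},{"wx":0,"wy":0,"wz":0,"x":0,"y":0,"z":0,"grip":45}]'
```

```text
time_s: 9.3
eef_pos: [440.6, 260.2, 72.2]
tcp_rot: [1.0, 0.0, 0.0, -0.0]
ft_force: [0.7, -0.1, 0.7]
finger_gap: 70.8
grip_force: 0.0
time_s: 9.93
eef_pos: [440.5, 259.9, 72.1]
tcp_rot: [1.0, 0.0, 0.0, -0.0]
ft_force: [-0.7, -2.0, 7.7]
finger_gap: 54.6
grip_force: 30.0
```

```bash
python3 -m crank '[{"wx":0,"wy":0,"wz":0,"x":0,"y":0,"z":-15,"grip":45},{"wx":0,"wy":0,"wz":0,"x":0,"y":0,"z":-40,"grip":45},{"wx":0,"wy":0,"wz":0,"x":0,"y":20,"z":-45,"grip":45},{"wx":0,"wy":0,"wz":0,"x":5,"y":40,"z":0,"grip":45},{"wx":0,"wy":0,"wz":0,"x":10,"y":50,"z":0,"grip":45}]' && python3 -m crank '[{"wx":0,"wy":0,"wz":0,"x":0,"y":55,"z":0,"grip":45},{"wx":0,"wy":0,"wz":0,"x":0,"y":55,"z":0,"grip":45},{"wx":0,"wy":0,"wz":0,"x":0,"y":55,"z":0,"grip":45},{"wx":0,"wy":0,"wz":0,"x":0,"y":55,"z":0,"grip":45},{"wx":0,"wy":0,"wz":0,"x":0,"y":55,"z":0,"grip":45}]' && python3 -m crank '[{"wx":0,"wy":0,"wz":0,"x":0,"y":50,"z":0,"grip":45},{"wx":0,"wy":0,"wz":0,"x":0,"y":30,"z":0,"grip":45},{"wx":0,"wy":0,"wz":0,"x":0,"y":0,"z":0,"grip":45},{"wx":0,"wy":0,"wz":0,"x":0,"y":0,"z":0,"grip":45}]'
python3 - <<'E'
from h import *
s=env.observe(); ci=env.camera_info("wrist"); p,d=env.snapshot("wrist"); print(s["eef_pos"].round(1),s["qvel"].round(3))
cv2.imwrite("pics/w4.png",p); np.save("pics/w4ci.npy",ci,allow_pickle=True)
E
```

```text
time_s: 10.55
eef_pos: [455.3, 149.4, 172.9]
tcp_rot: [1.0, 0.001, 0.001, -0.0]
ft_force: [1.2, -1.2, -2.0]
finger_gap: 54.2
grip_force: 30.0
time_s: 11.18
eef_pos: [455.3, -126.7, 172.5]
tcp_rot: [1.0, 0.001, 0.001, 0.0]
ft_force: [0.9, 0.5, -1.6]
finger_gap: 55.1
grip_force: 30.0
time_s: 11.68
eef_pos: [455.6, -204.2, 171.9]
tcp_rot: [1.0, 0.001, 0.0, -0.0]
ft_force: [-0.1, -0.3, -2.6]
finger_gap: 54.8
grip_force: 30.0
[ 455.6 -204.2  171.9] [-0.013 -0.    -0.004  0.005  0.004 -0.003 -0.002]
```

View pics/w4.png

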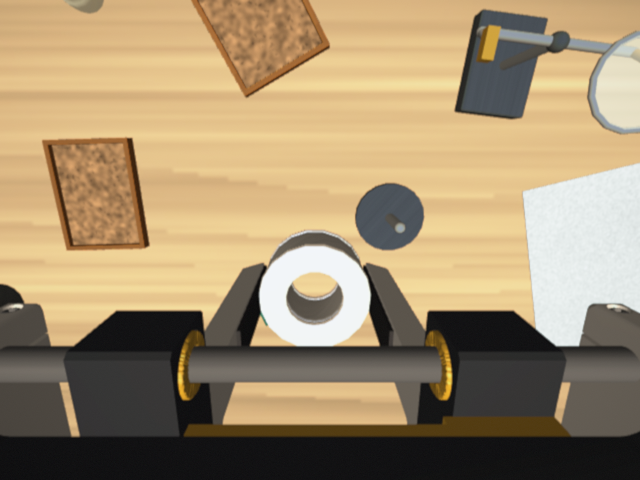

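The wrist view shows the foot centred at (390,216) with the post tip at (400,228). The spool top is at (314,296), the short tray corners at (43,140), (132,138), (147,246), (68,249), and the magnifier (500,60) is well clear.

Run:
```python
from h import *
ci=np.load("pics/w4ci.npy",allow_pickle=True).item()
print("foot",ray("wrist",[(390,216)],8,ci).round(1),"tip",ray("wrist",[(400,227.5)],54,ci).round(1),"spool",ray("wrist",[(314,296)],200,ci).round(1))
print("short",quad(ray("wrist",[(43,140),(132,138),(147,246),(68,249)],11,ci)))
```

```text
foot [[ 458.6 -283.5    8. ]] tip [[ 457.5 -282.7   54. ]] spool [[ 458.6 -204.7  200. ]]
short (array([479.9,  15.9,  11. ]), array([ 87.3, 110.1,  84.4, 111.6]), np.float64(-178.8))
```

```bash
python3 -m crank '[{"wx":0,"wy":0,"wz":0,"x":0,"y":47,"z":0,"grip":45},{"wx":0,"wy":0,"wz":0,"x":0,"y":30,"z":30,"grip":45},{"wx":0,"wy":0,"wz":0,"x":0,"y":0,"z":50,"grip":45},{"wx":0,"wy":0,"wz":0,"x":0,"y":0,"z":20,"grip":45},{"wx":0,"wy":0,"wz":0,"x":0,"y":0,"z":0,"grip":45}]' && python3 -m crank '[{"wx":0,"wy":0,"wz":0,"x":0,"y":0,"z":0,"grip":45},{"wx":0,"wy":0,"wz":0,"x":0,"y":0,"z":0,"grip":45}]'
python3 - <<'E'
from h import *
s=env.observe(); ci=env.camera_info("wrist"); p,d=env.snapshot("wrist"); print(s["eef_pos"].round(1))
q=env.snapshot("side")[0]
a=cv2.resize(p[200:380,190:430],(640,480)); b=cv2.resize(q[140:240,330:430],(480,480),interpolation=cv2.INTER_CUBIC)
cv2.imwrite("pics/w5.png",cv2.resize(np.hstack([a,b[:, :]]),(800,343)))
E
```

```text
time_s: 12.35
eef_pos: [455.3, -280.7, 70.6]
tcp_rot: [1.0, 0.001, -0.001, -0.001]
ft_force: [0.1, 0.3, -1.1]
finger_gap: 54.6
grip_force: 30.0
time_s: 12.6
eef_pos: [456.2, -282.2, 72.7]
tcp_rot: [1.0, 0.001, 0.001, 0.0]
ft_force: [-0.2, 0.7, -1.9]
finger_gap: 54.5
grip_force: 30.0
[ 456.2 -282.2   72.7]
```

View pics/w5.png

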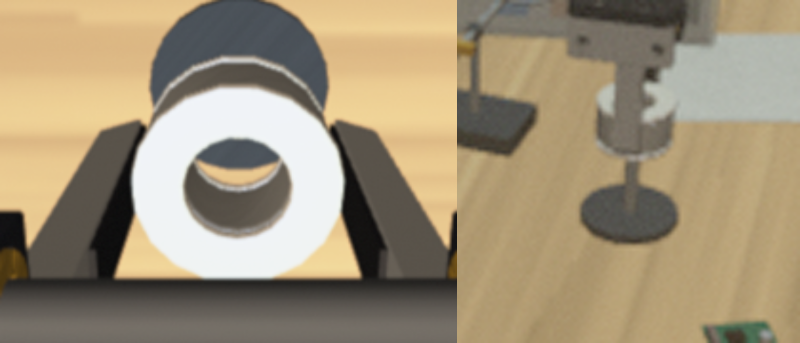

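The wrist crop shows the bore laterally aligned with the foot. The side crop shows the spool directly above the post.

```bash
python3 -m crank '[{"wx":0,"wy":0,"wz":0,"x":-1,"y":-1,"z":10,"grip":45},{"wx":0,"wy":0,"wz":0,"x":0,"y":0,"z":10,"grip":45},{"wx":0,"wy":0,"wz":0,"x":0,"y":0,"z":5,"grip":45}]' && python3 -m crank '[{"wx":0,"wy":0,"wz":0,"x":0,"y":0,"z":15,"grip":45},{"wx":0,"wy":0,"wz":0,"x":0,"y":0,"z":10,"grip":45},{"wx":0,"wy":0,"wz":0,"x":0,"y":0,"z":4,"grip":45},{"wx":0,"wy":0,"wz":0,"x":0,"y":0,"z":0,"grip":45},{"wx":0,"wy":0,"wz":0,"x":0,"y":0,"z":0,"grip":45}]'
```

```text
time_s: 13.08
eef_pos: [454.1, -280.8, 45.4]
tcp_rot: [1.0, 0.0, -0.001, -0.0]
ft_force: [0.3, -0.0, -2.8]
finger_gap: 54.8
grip_force: 30.0
time_s: 13.7
eef_pos: [454.7, -281.2, 17.7]
tcp_rot: [1.0, 0.0, 0.0, 0.0]
ft_force: [0.7, 0.8, -1.8]
finger_gap: 55.0
grip_force: 30.0
```

```bash
python3 -m crank '[{"wx":0,"wy":0,"wz":0,"x":0,"y":0,"z":1.5,"grip":45},{"wx":0,"wy":0,"wz":0,"x":0,"y":0,"z":1,"grip":45},{"wx":0,"wy":0,"wz":0,"x":0,"y":0,"z":0,"grip":45}]' && python3 -m crank '[{"wx":0,"wy":0,"wz":0,"x":0,"y":0,"z":0.8,"grip":45},{"wx":0,"wy":0,"wz":0,"x":0,"y":0,"z":0,"grip":45}]'
```

```text
time_s: 14.08
eef_pos: [454.5, -281.1, 14.9]
tcp_rot: [1.0, 0.0, -0.0, -0.0]
ft_force: [0.9, -0.1, -2.3]
finger_gap: 54.2
grip_force: 30.0
time_s: 14.32
eef_pos: [454.6, -281.1, 14.2]
tcp_rot: [1.0, 0.0, -0.0, -0.0]
ft_force: [0.2, 0.8, 0.5]
finger_gap: 54.6
grip_force: 30.0
```

```bash
python3 -m crank '[{"wx":0,"wy":0,"wz":0,"x":0,"y":0,"z":0.5,"grip":45},{"wx":0,"wy":0,"wz":0,"x":0,"y":0,"z":0,"grip":45}]'
```

```text
time_s: 14.58
eef_pos: [454.6, -281.1, 14.1]
tcp_rot: [1.0, 0.0, 0.0, 0.0]
ft_force: [-3.4, 2.1, 11.8]
finger_gap: 54.6
grip_force: 30.0
```

```bash
python3 -m crank '[{"wx":0,"wy":0,"wz":0,"x":0,"y":0,"z":-0.5,"grip":56},{"wx":0,"wy":0,"wz":0,"x":0,"y":0,"z":0,"grip":60},{"wx":0,"wy":0,"wz":0,"x":0,"y":0,"z":0,"grip":70},{"wx":0,"wy":0,"wz":0,"x":0,"y":0,"z":-5,"grip":80},{"wx":0,"wy":0,"wz":0,"x":0,"y":0,"z":-40,"grip":80}]' && python3 -m crank '[{"wx":0,"wy":0,"wz":0,"x":0,"y":0,"z":-60,"grip":80},{"wx":0,"wy":0,"wz":0,"x":0,"y":-10,"z":-50,"grip":80},{"wx":0,"wy":0,"wz":0,"x":-13,"y":-52,"z":0,"grip":80},{"wx":0,"wy":0,"wz":0,"x":0,"y":-60,"z":0,"grip":80},{"wx":0,"wy":0,"wz":0,"x":0,"y":-60,"z":0,"grip":80}]' && python3 -m crank '[{"wx":0,"wy":0,"wz":0,"x":0,"y":-60,"z":0,"grip":80},{"wx":0,"wy":0,"wz":0,"x":0,"y":-60,"z":0,"grip":80},{"wx":0,"wy":0,"wz":0,"x":0,"y":-60,"z":0,"grip":80},{"wx":0,"wy":0,"wz":0,"x":0,"y":-60,"z":0,"grip":80},{"wx":0,"wy":0,"wz":0,"x":0,"y":-60,"z":0,"grip":80}]' && python3 -m crank '[{"wx":0,"wy":0,"wz":0,"x":0,"y":-60,"z":0,"grip":80},{"wx":0,"wy":0,"wz":-4.6,"x":0,"y":0,"z":0,"grip":80},{"wx":0,"wy":0,"wz":0,"x":0,"y":0,"z":0,"grip":80},{"wx":0,"wy":0,"wz":0,"x":0,"y":0,"z":0,"grip":80}]'
python3 - <<'E'
from h import *
s=env.observe(); ci=env.camera_info("wrist"); p,d=env.snapshot("wrist"); print(s["eef_pos"].round(1),R.from_quat(s["tcp_rot"]).as_matrix().round(3).tolist())
cv2.imwrite("pics/w6.png",p); np.save("pics/w6ci.npy",ci,allow_pickle=True)
W=cloud("wrist",d,ci).reshape(-1,3); A=W[(np.abs(W[:,0]-445)<90)&(np.abs(W[:,1]-262)<70)]
for lo,hi in ((30,44),(58,76)):
    Q=A[(A[:,2]>lo)&(A[:,2]<hi)]; print(lo,len(Q),np.median(Q[:,2]).round(1),rect(Q))
p,d=env.snapshot("top"); cv2.imwrite("pics/top2.png",p)
W=cloud("top",d).reshape(-1,3); A=W[(np.abs(W[:,0]-455)<40)&(np.abs(W[:,1]+281)<40)&(W[:,2]>34)]; print("spool",len(A),np.median(A[:,2]),rect(A) if len(A) else 0)
E
```

```text
time_s: 15.2
eef_pos: [453.3, -280.3, 58.2]
tcp_rot: [1.0, 0.0, -0.002, -0.001]
ft_force: [0.6, -0.3, 0.5]
finger_gap: 79.7
grip_force: 0.0
time_s: 15.82
eef_pos: [441.1, -97.5, 169.7]
tcp_rot: [1.0, 0.0, 0.0, 0.0]
ft_force: [1.5, 0.0, 0.2]
finger_gap: 80.0
grip_force: 0.0
time_s: 16.45
eef_pos: [441.0, 202.7, 169.7]
tcp_rot: [1.0, 0.0, 0.0, 0.0]
ft_force: [1.0, -1.3, 0.9]
finger_gap: 80.1
grip_force: 0.0
time_s: 16.95
eef_pos: [441.4, 260.0, 169.3]
tcp_rot: [0.999, 0.039, 0.0, 0.0]
ft_force: [-0.2, 0.1, -0.6]
finger_gap: 80.0
grip_force: 0.0
[441.4 260.  169.3] [[0.997, 0.078, 0.0], [0.078, -0.997, -0.0], [0.0, 0.0, -1.0]]
30 2531 34.3 (array([449.6, 261.6]), array([129.9,  63.5]), 13.1)
58 6463 65.4 (array([441.5, 261.8]), array([88. , 58.2]), 4.7)
spool 449 41.51900318080061 (array([ 454. , -278.3]), array([53.6, 54.8]), 44.1)
```

View pics/w6.png

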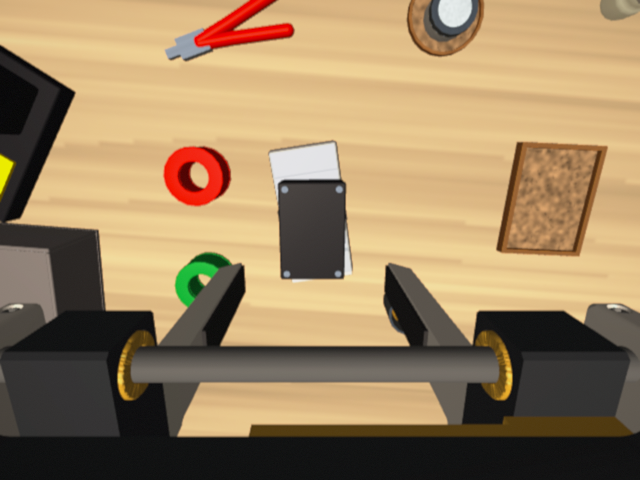

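The spool is seated on the spindle (top at 41.5 mm). The enclosure is square between the fingers, centred at (312,230), and the short tray's corners are at (517,142), (606,147), (579,254), (499,250).

```bash
python3 -m crank '[{"wx":0,"wy":0,"wz":0,"x":0,"y":-2,"z":60,"grip":80},{"wx":0,"wy":0,"wz":0,"x":0,"y":0,"z":40,"grip":80},{"wx":0,"wy":0,"wz":0,"x":0,"y":0,"z":18,"grip":80},{"wx":0,"wy":0,"wz":0,"x":0,"y":0,"z":6,"grip":75},{"wx":0,"wy":0,"wz":0,"x":0,"y":0,"z":0,"grip":70}]' && python3 -m crank '[{"wx":0,"wy":0,"wz":0,"x":0,"y":0,"z":0,"grip":62},{"wx":0,"wy":0,"wz":0,"x":0,"y":0,"z":0,"grip":58},{"wx":0,"wy":0,"wz":0,"x":0,"y":0,"z":0,"grip":48},{"wx":0,"wy":0,"wz":0,"x":0,"y":0,"z":0,"grip":48},{"wx":0,"wy":0,"wz":0,"x":0,"y":0,"z":0,"grip":48}]'
python3 - <<'E'
from h import *
ci=np.load("pics/w6ci.npy",allow_pickle=True).item()
print("short",quad(ray("wrist",[(517,142),(606,147),(579,254),(499,250)],11,ci)))
E
```

```text
time_s: 17.68
eef_pos: [441.5, 263.1, 46.1]
tcp_rot: [0.999, 0.04, 0.001, -0.0]
ft_force: [-0.1, 0.1, -0.4]
finger_gap: 70.5
grip_force: 0.0
time_s: 18.3
eef_pos: [441.4, 262.9, 45.9]
tcp_rot: [0.999, 0.04, 0.001, -0.0]
ft_force: [-1.3, -2.7, 8.8]
finger_gap: 57.6
grip_force: 30.0
short (array([480. ,  23.1,  11. ]), array([ 87.5, 109.6,  85.2, 109.8]), np.float64(-177.2))
```

```bash
python3 -m crank '[{"wx":0,"wy":0,"wz":0,"x":0,"y":0,"z":-15,"grip":48},{"wx":0,"wy":0,"wz":0,"x":0,"y":0,"z":-45,"grip":48},{"wx":0,"wy":0,"wz":2.6,"x":0,"y":0,"z":-20,"grip":48},{"wx":0,"wy":0,"wz":0,"x":4,"y":40,"z":0,"grip":48},{"wx":0,"wy":0,"wz":0,"x":7,"y":55,"z":0,"grip":48}]' && python3 -m crank '[{"wx":0,"wy":0,"wz":0,"x":7,"y":55,"z":0,"grip":48},{"wx":0,"wy":0,"wz":0,"x":6,"y":50,"z":0,"grip":48},{"wx":0,"wy":0,"wz":0,"x":5,"y":42,"z":0,"grip":48},{"wx":0,"wy":0,"wz":0,"x":0,"y":0,"z":40,"grip":48},{"wx":0,"wy":0,"wz":0,"x":0,"y":0,"z":20,"grip":48}]' && python3 -m crank '[{"wx":0,"wy":0,"wz":0,"x":0,"y":0,"z":0,"grip":48},{"wx":0,"wy":0,"wz":0,"x":0,"y":0,"z":0,"grip":48},{"wx":0,"wy":0,"wz":0,"x":0,"y":0,"z":0,"grip":48}]'
python3 - <<'E'
from h import *
s=env.observe(); ci=env.camera_info("wrist"); p,d=env.snapshot("wrist"); print(s["eef_pos"].round(1),R.from_quat(s["tcp_rot"]).as_matrix().round(3).tolist())
q=env.snapshot("side")[0]
a=cv2.resize(p[100:340,190:430],(600,600)); b=cv2.resize(q[220:320,290:400],(660,600),interpolation=cv2.INTER_CUBIC)
cv2.imwrite("pics/w7.png",cv2.resize(np.hstack([a,b]),(800,381)))
E
```

```text
time_s: 18.92
eef_pos: [455.3, 168.1, 125.7]
tcp_rot: [1.0, 0.018, 0.0, -0.0]
ft_force: [1.3, -0.1, -0.8]
finger_gap: 58.2
grip_force: 30.0
time_s: 19.55
eef_pos: [477.9, 21.3, 64.0]
tcp_rot: [1.0, 0.016, -0.001, 0.0]
ft_force: [-0.5, -0.6, -1.6]
finger_gap: 58.0
grip_force: 30.0
time_s: 19.92
eef_pos: [479.2, 22.2, 66.1]
tcp_rot: [1.0, 0.018, 0.001, 0.0]
ft_force: [0.6, -0.4, -0.6]
finger_gap: 58.2
grip_force: 30.0
[479.2  22.2  66.1] [[0.999, 0.036, 0.001], [0.036, -0.999, -0.0], [0.001, 0.0, -1.0]]
```

View pics/w7.png

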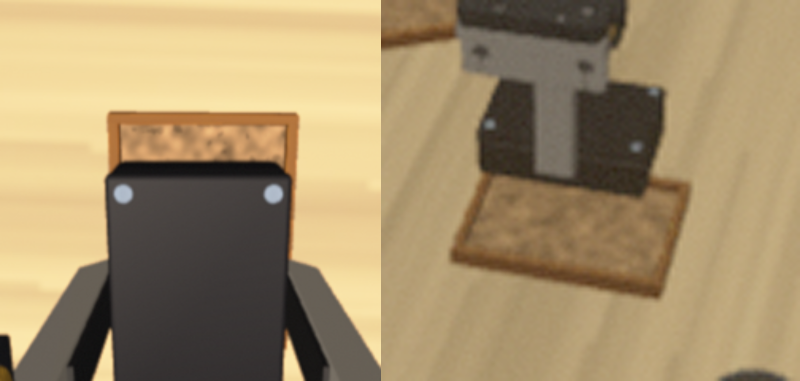

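The crops show the enclosure square above the tray, with the tray centre about 2 mm to its right (-y) at (203,140) against the enclosure at 198. I'll correct by 1 mm and lower.

```bash
python3 -m crank '[{"wx":0,"wy":0,"wz":0,"x":0,"y":1,"z":25,"grip":48},{"wx":0,"wy":0,"wz":0,"x":0,"y":0,"z":16,"grip":48},{"wx":0,"wy":0,"wz":0,"x":0,"y":0,"z":6,"grip":48},{"wx":0,"wy":0,"wz":0,"x":0,"y":0,"z":0,"grip":48},{"wx":0,"wy":0,"wz":0,"x":0,"y":0,"z":0,"grip":48}]' && python3 -m crank '[{"wx":0,"wy":0,"wz":0,"x":0,"y":0,"z":1,"grip":48},{"wx":0,"wy":0,"wz":0,"x":0,"y":0,"z":0,"grip":48}]'
```

```text
time_s: 20.65
eef_pos: [478.9, 21.2, 18.7]
tcp_rot: [1.0, 0.018, 0.0, -0.0]
ft_force: [1.3, -0.4, -1.4]
finger_gap: 57.8
grip_force: 30.0
time_s: 20.9
eef_pos: [478.7, 21.0, 17.3]
tcp_rot: [1.0, 0.018, 0.0, 0.0]
ft_force: [-0.1, -0.8, -1.5]
finger_gap: 58.2
grip_force: 30.0
```

```bash
python3 -m crank '[{"wx":0,"wy":0,"wz":0,"x":0,"y":0,"z":1.5,"grip":48},{"wx":0,"wy":0,"wz":0,"x":0,"y":0,"z":0,"grip":48}]' && python3 -m crank '[{"wx":0,"wy":0,"wz":0,"x":0,"y":0,"z":0.7,"grip":48},{"wx":0,"wy":0,"wz":0,"x":0,"y":0,"z":0,"grip":48}]'
```

```text
time_s: 21.15
eef_pos: [478.5, 21.1, 15.6]
tcp_rot: [1.0, 0.018, -0.0, -0.0]
ft_force: [0.0, -0.4, -1.5]
finger_gap: 57.8
grip_force: 30.0
time_s: 21.4
eef_pos: [478.6, 21.1, 14.9]
tcp_rot: [1.0, 0.018, -0.0, -0.0]
ft_force: [0.4, 0.2, -0.9]
finger_gap: 57.8
grip_force: 30.0
```

```bash
python3 -m crank '[{"wx":0,"wy":0,"wz":0,"x":0,"y":0,"z":0.5,"grip":48},{"wx":0,"wy":0,"wz":0,"x":0,"y":0,"z":0,"grip":48}]'
```

```text
time_s: 21.65
eef_pos: [478.6, 21.1, 14.9]
tcp_rot: [1.0, 0.018, 0.0, 0.0]
ft_force: [-3.9, -0.1, 12.4]
finger_gap: 58.0
grip_force: 30.0
```

```bash
python3 -m crank '[{"wx":0,"wy":0,"wz":0,"x":0,"y":0,"z":-0.5,"grip":59},{"wx":0,"wy":0,"wz":0,"x":0,"y":0,"z":0,"grip":64},{"wx":0,"wy":0,"wz":0,"x":0,"y":0,"z":0,"grip":72},{"wx":0,"wy":0,"wz":0,"x":0,"y":0,"z":-5,"grip":80},{"wx":0,"wy":0,"wz":0,"x":0,"y":0,"z":-40,"grip":88}]' && python3 -m crank '[{"wx":0,"wy":0,"wz":0,"x":0,"y":0,"z":-60,"grip":88},{"wx":0,"wy":0,"wz":0,"x":0,"y":-10,"z":-50,"grip":88},{"wx":0,"wy":0,"wz":0,"x":-5,"y":-52,"z":0,"grip":88},{"wx":0,"wy":0,"wz":0,"x":-5,"y":-60,"z":0,"grip":88},{"wx":0,"wy":0,"wz":0,"x":-5,"y":-60,"z":0,"grip":88}]' && python3 -m crank '[{"wx":0,"wy":0,"wz":0,"x":-5,"y":-60,"z":0,"grip":88},{"wx":0,"wy":0,"wz":-10.7,"x":0,"y":0,"z":0,"grip":88},{"wx":0,"wy":0,"wz":-0.5,"x":0,"y":0,"z":0,"grip":88},{"wx":0,"wy":0,"wz":0,"x":0,"y":0,"z":0,"grip":88},{"wx":0,"wy":0,"wz":0,"x":0,"y":0,"z":0,"grip":88}]'
python3 - <<'E'
from h import *
s=env.observe(); ci=env.camera_info("wrist"); p,d=env.snapshot("wrist"); print(s["eef_pos"].round(1),R.from_quat(s["tcp_rot"]).as_matrix().round(3).tolist())
cv2.imwrite("pics/w8.png",p)
W=cloud("wrist",d,ci).reshape(-1,3); A=W[(np.abs(W[:,0]-445)<90)&(np.abs(W[:,1]-262)<70)]
Q=A[(A[:,2]>28)&(A[:,2]<44)]; print(len(Q),np.median(Q[:,2]).round(1),rect(Q))
p,d=env.snapshot("top"); cv2.imwrite("pics/top3.png",p)
W=cloud("top",d).reshape(-1,3); A=W[(np.abs(W[:,0]-478)<60)&(np.abs(W[:,1]-22)<45)&(W[:,2]>28)]; print("enc",len(A),np.median(A[:,2]),rect(A) if len(A) else 0)
E
```

```text
time_s: 22.28
eef_pos: [477.2, 21.2, 59.2]
tcp_rot: [1.0, 0.018, -0.002, -0.0]
ft_force: [-0.4, -0.1, 0.5]
finger_gap: 85.6
grip_force: 0.0
time_s: 22.9
eef_pos: [456.8, 203.9, 170.6]
tcp_rot: [1.0, 0.017, 0.0, 0.0]
ft_force: [1.5, -0.3, -0.3]
finger_gap: 87.9
grip_force: 0.0
time_s: 23.52
eef_pos: [450.3, 261.4, 170.1]
tcp_rot: [0.994, 0.113, 0.0, 0.0]
ft_force: [-0.8, 1.1, 0.6]
finger_gap: 87.8
grip_force: 0.0
[450.3 261.4 170.1] [[0.974, 0.225, 0.0], [0.225, -0.974, -0.0], [0.0, 0.0, -1.0]]
8403 34.4 (array([449.2, 262.3]), array([129.8,  65.9]), 13.8)
enc 1116 34.47786851147987 (array([478.1,  23.1]), array([88.1, 57.9]), 2.2)
```

View pics/w8.png

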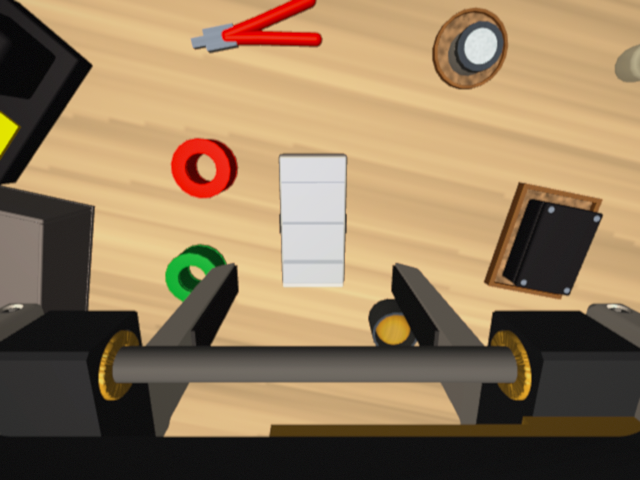

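The enclosure sits in the short tray (depth: (478,23), 2.2°). The case is square and centred between the fingers at (313,220), with small latches at mid-side.

```bash
python3 -m crank '[{"wx":0,"wy":0,"wz":0,"x":-1,"y":-1,"z":60,"grip":90},{"wx":0,"wy":0,"wz":0,"x":0,"y":0,"z":60,"grip":90},{"wx":0,"wy":0,"wz":0,"x":0,"y":0,"z":30,"grip":90},{"wx":0,"wy":0,"wz":0,"x":0,"y":0,"z":10,"grip":85},{"wx":0,"wy":0,"wz":0,"x":0,"y":0,"z":0,"grip":80}]' && python3 -m crank '[{"wx":0,"wy":0,"wz":0,"x":0,"y":0,"z":0,"grip":72},{"wx":0,"wy":0,"wz":0,"x":0,"y":0,"z":0,"grip":66},{"wx":0,"wy":0,"wz":0,"x":0,"y":0,"z":0,"grip":55},{"wx":0,"wy":0,"wz":0,"x":0,"y":0,"z":0,"grip":55},{"wx":0,"wy":0,"wz":0,"x":0,"y":0,"z":0,"grip":55}]'
```

```text
time_s: 24.25
eef_pos: [449.0, 263.1, 10.4]
tcp_rot: [0.993, 0.115, 0.0, -0.0]
ft_force: [0.5, 0.1, 0.0]
finger_gap: 80.9
grip_force: 0.0
time_s: 24.88
eef_pos: [449.4, 263.1, 10.9]
tcp_rot: [0.993, 0.115, 0.001, -0.0]
ft_force: [-0.8, -2.8, 9.6]
finger_gap: 65.9
grip_force: 30.0
```

```bash
python3 -m crank '[{"wx":0,"wy":0,"wz":0,"x":0,"y":0,"z":-15,"grip":55},{"wx":0,"wy":0,"wz":0,"x":0,"y":0,"z":-45,"grip":55},{"wx":0,"wy":0,"wz":0,"x":0,"y":0,"z":-50,"grip":55},{"wx":0,"wy":0,"wz":-8,"x":0,"y":0,"z":0,"grip":55},{"wx":0,"wy":0,"wz":-7.6,"x":0,"y":0,"z":0,"grip":55}]' && python3 -m crank '[{"wx":0,"wy":0,"wz":0,"x":0,"y":35,"z":0,"grip":55},{"wx":0,"wy":0,"wz":0,"x":0,"y":50,"z":0,"grip":55},{"wx":0,"wy":0,"wz":0,"x":-1,"y":50,"z":0,"grip":55},{"wx":0,"wy":0,"wz":0,"x":-1,"y":50,"z":0,"grip":55},{"wx":0,"wy":0,"wz":0,"x":-1,"y":50,"z":0,"grip":55}]' && python3 -m crank '[{"wx":0,"wy":0,"wz":0,"x":-1,"y":50,"z":0,"grip":55},{"wx":0,"wy":0,"wz":0,"x":0,"y":50,"z":0,"grip":55},{"wx":0,"wy":0,"wz":0,"x":0,"y":50,"z":0,"grip":55},{"wx":0,"wy":0,"wz":0,"x":0,"y":45,"z":0,"grip":55},{"wx":0,"wy":0,"wz":0,"x":0,"y":23,"z":0,"grip":55}]' && python3 -m crank '[{"wx":0,"wy":0,"wz":0,"x":0,"y":0,"z":30,"grip":55},{"wx":0,"wy":0,"wz":0,"x":0,"y":0,"z":20,"grip":55},{"wx":0,"wy":0,"wz":0,"x":0,"y":0,"z":0,"grip":55},{"wx":0,"wy":0,"wz":0,"x":0,"y":0,"z":0,"grip":55},{"wx":0,"wy":0,"wz":0,"x":0,"y":0,"z":0,"grip":55}]'
python3 - <<'E'
from h import *
s=env.observe(); ci=env.camera_info("wrist"); p,d=env.snapshot("wrist"); print(s["eef_pos"].round(1),R.from_quat(s["tcp_rot"]).as_matrix().round(3).tolist())
q=env.snapshot("side")[0]; np.save("pics/w9ci.npy",ci,allow_pickle=True)
a=cv2.resize(p[60:360,170:470],(600,600)); b=cv2.resize(q[150:250,230:340],(660,600),interpolation=cv2.INTER_CUBIC)
cv2.imwrite("pics/w9.png",cv2.resize(np.hstack([a,b]),(800,381)))
E
```

```text
time_s: 25.5
eef_pos: [449.0, 262.9, 121.5]
tcp_rot: [0.968, 0.251, 0.001, 0.0]
ft_force: [-0.2, -0.2, -2.0]
finger_gap: 65.7
grip_force: 30.0
time_s: 26.12
eef_pos: [560.1, 54.1, 121.1]
tcp_rot: [0.968, 0.249, 0.0, 0.0]
ft_force: [1.6, 0.1, -1.7]
finger_gap: 65.7
grip_force: 30.0
time_s: 26.75
eef_pos: [664.3, -138.5, 120.7]
tcp_rot: [0.969, 0.248, 0.0, 0.0]
ft_force: [-0.2, 0.4, -2.6]
finger_gap: 65.6
grip_force: 30.0
time_s: 27.38
eef_pos: [664.3, -135.7, 71.1]
tcp_rot: [0.968, 0.249, 0.001, 0.0]
ft_force: [0.4, -0.3, -2.5]
finger_gap: 66.1
grip_force: 30.0
[ 664.3 -135.7   71.1] [[0.876, 0.483, 0.001], [0.483, -0.876, -0.0], [0.001, 0.001, -1.0]]
```

View pics/w9.png

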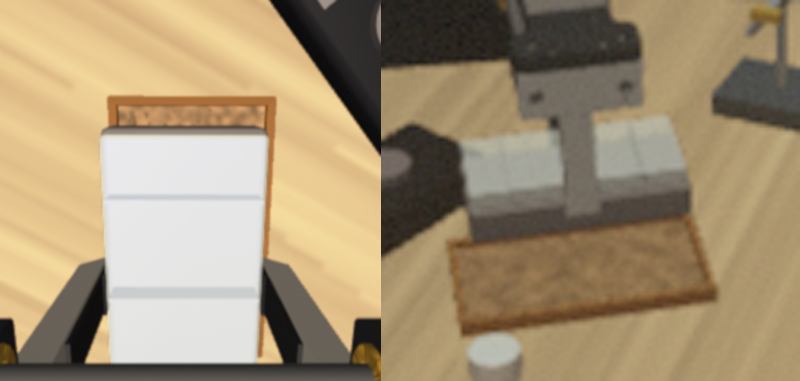

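The wrist crop shows the case parallel to the tray. The tray's far rim runs from (108,97) to (276,97) and the case's far top edge from (102,133) to (267,133), so the case is a little left. The side crop shows it level above the tray.

Run:
```python
from h import *
ci=np.load("pics/w9ci.npy",allow_pickle=True).item(); s=env.observe(); Rt=R.from_quat(s["tcp_rot"]).as_matrix()
k=1260/800/2
f=lambda c:np.array(c)*k+[170,60]
for nm,c,z in (("rim far",[(108,97),(276,97)],11),("case far",[(102,133),(267,133)],96)):
    W=ray("wrist",f(c),z,ci); print(nm,((W-s["eef_pos"])@Rt).round(1).tolist())
LT=unc([(385,84),(497,20),(613,215),(500,282)],3.2,(230,130)); W=ray("top",LT,11); print(((W-s["eef_pos"])@Rt).round(1).tolist())
```

```text
rim far [[79.9, -39.8, 59.7], [80.0, 50.8, 59.8]]
case far [[65.6, -27.9, -25.3], [65.6, 30.6, -25.3]]
[[78.4, -43.6, 59.7], [79.2, 45.4, 59.8], [-76.9, 47.0, 59.7], [-78.9, -43.0, 59.6]]
```

```bash
python3 -m crank '[{"wx":0,"wy":0,"wz":0,"x":0,"y":2.5,"z":25,"grip":55},{"wx":0,"wy":0,"wz":0,"x":0,"y":0,"z":20,"grip":55},{"wx":0,"wy":0,"wz":0,"x":0,"y":0,"z":7,"grip":55},{"wx":0,"wy":0,"wz":0,"x":0,"y":0,"z":0,"grip":55},{"wx":0,"wy":0,"wz":0,"x":0,"y":0,"z":0,"grip":55}]' && python3 -m crank '[{"wx":0,"wy":0,"wz":0,"x":0,"y":0,"z":1.3,"grip":55},{"wx":0,"wy":0,"wz":0,"x":0,"y":0,"z":0,"grip":55}]'
```

```text
time_s: 28.1
eef_pos: [665.1, -137.9, 17.9]
tcp_rot: [0.968, 0.249, 0.0, -0.0]
ft_force: [-0.2, 0.4, -1.8]
finger_gap: 66.0
grip_force: 30.0
time_s: 28.35
eef_pos: [665.0, -138.0, 16.6]
tcp_rot: [0.968, 0.249, -0.0, 0.0]
ft_force: [-0.7, 1.0, -3.0]
finger_gap: 65.6
grip_force: 30.0
```

```bash
python3 -m crank '[{"wx":0,"wy":0,"wz":0,"x":0,"y":0,"z":0.7,"grip":55},{"wx":0,"wy":0,"wz":0,"x":0,"y":0,"z":0,"grip":55}]' && python3 -m crank '[{"wx":0,"wy":0,"wz":0,"x":0,"y":0,"z":0.5,"grip":55},{"wx":0,"wy":0,"wz":0,"x":0,"y":0,"z":0,"grip":55}]'
```

```text
time_s: 28.6
eef_pos: [665.0, -138.0, 15.9]
tcp_rot: [0.968, 0.249, -0.0, -0.0]
ft_force: [0.8, -0.2, -2.3]
finger_gap: 65.9
grip_force: 30.0
time_s: 28.85
eef_pos: [665.1, -137.9, 15.7]
tcp_rot: [0.968, 0.249, 0.0, 0.0]
ft_force: [-1.7, -0.1, 3.3]
finger_gap: 66.0
grip_force: 30.0
```

```bash
python3 -m crank '[{"wx":0,"wy":0,"wz":0,"x":0,"y":0,"z":0,"grip":67},{"wx":0,"wy":0,"wz":0,"x":0,"y":0,"z":0,"grip":72},{"wx":0,"wy":0,"wz":0,"x":0,"y":0,"z":0,"grip":80},{"wx":0,"wy":0,"wz":0,"x":0,"y":0,"z":-5,"grip":88},{"wx":0,"wy":0,"wz":0,"x":0,"y":0,"z":-40,"grip":88}]' && python3 -m crank '[{"wx":0,"wy":0,"wz":0,"x":0,"y":0,"z":-60,"grip":88},{"wx":0,"wy":0,"wz":0,"x":0,"y":0,"z":-60,"grip":88},{"wx":0,"wy":0,"wz":0,"x":-50,"y":-20,"z":0,"grip":88},{"wx":0,"wy":0,"wz":0,"x":-50,"y":-20,"z":0,"grip":88},{"wx":0,"wy":0,"wz":0,"x":-50,"y":-20,"z":0,"grip":88}]' && python3 -m crank '[{"wx":0,"wy":0,"wz":0,"x":-30,"y":0,"z":0,"grip":88},{"wx":0,"wy":0,"wz":0,"x":0,"y":0,"z":0,"grip":88},{"wx":0,"wy":0,"wz":0,"x":0,"y":0,"z":0,"grip":88},{"wx":0,"wy":0,"wz":0,"x":0,"y":0,"z":0,"grip":88}]'
python3 - <<'E'
from h import *
p0=cv2.imread("pics/top0.png"); s0=cv2.imread("pics/side0.png")
C={n:cloud(n,env.snapshot(n)[1]).reshape(-1,3) for n in ("top","side")}
cv2.imwrite("pics/topF.png",env.snapshot("top")[0])
for nm,x,y,hx,hz,lo in (("tin",636,158,30,40,20),("spool",455,-280,40,45,34),("enc",478,22,60,45,28),("case",665,-137,85,50,33)):
    for n,W in C.items():
        r=W[(np.hypot(W[:,0]-x,W[:,1]-y)<hx)&(W[:,2]>lo)&(W[:,2]<60)]
        if len(r)>5: print(nm,n,len(r),np.percentile(r[:,2],[5,50,95]).round(1),rect(r))
q=env.snapshot("side")[0]
d=cv2.absdiff(q,s0)[130:190,310:370]; print("magnifier change",d.mean(),d.max())
E
```

```text
time_s: 29.48
eef_pos: [663.6, -137.8, 59.0]
tcp_rot: [0.968, 0.249, -0.002, -0.001]
ft_force: [1.1, -0.8, 0.2]
finger_gap: 87.8
grip_force: 0.0
time_s: 30.1
eef_pos: [503.0, -157.9, 180.6]
tcp_rot: [0.968, 0.249, 0.0, 0.0]
ft_force: [0.0, -0.7, 0.1]
finger_gap: 88.2
grip_force: 0.0
time_s: 30.6
eef_pos: [479.2, -171.6, 180.5]
tcp_rot: [0.968, 0.25, 0.0, -0.0]
ft_force: [-0.2, -0.3, 0.3]
finger_gap: 87.9
grip_force: 0.0
tin top 263 [23.7 27.4 31.7] (array([634.9, 158.5]), array([39. , 37.5]), 85.2)
tin side 296 [22.8 28.2 30.5] (array([633.1, 157.1]), array([40.7, 38.9]), 73.9)
spool side 258 [35.3 42.5 49.3] (array([ 453.8, -280.6]), array([54.4, 57.6]), 15.7)
enc top 1108 [31.  34.4 38.1] (array([478.1,  23. ]), array([88.1, 57.8]), 2.0)
enc side 914 [31.3 35.3 37.4] (array([476.9,  22.6]), array([88.8, 61.9]), 2.4)
case top 1766 [35.2 39.1 42.9] (array([ 664.2, -136.3]), array([130.5,  66.1]), 29.2)
case side 947 [35.2 40.7 43. ] (array([ 661.8, -136. ]), array([130.2,  67.1]), 28.5)
magnifier change 6.436759259259259 127
```

Run:
```python
from h import *
a=cv2.imread("pics/top0.png",0).astype(np.float32); b=cv2.imread("pics/topF.png",0).astype(np.float32)
w=np.s_[175:240,470:555]
print(cv2.phaseCorrelate(a[w],b[w],cv2.createHanningWindow((85,65),cv2.CV_32F)), np.abs(a[w]-b[w]).mean(), np.abs(a[340:400,150:240]-b[340:400,150:240]).mean())
s=env.observe(); print(s["time_s"])
```

```text
((0.0764807659170188, -0.109908567812802), 0.7698559378400261) 18.33647 12.692037
30.8
```

```bash
python3 -c "
from plant import env
print(env.finish_job())"
```

```text
the job is handed in; nothing more can be done
None
```

I took the stack apart in the order asked, set each piece down flat on its own place, left the magnifier where it was (0.1-pixel shift in the top view), and handed the job in at about 31 s; no verdict came back.

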